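# Clear the pestle and lift the tube cassette out of its shaker dock

## Robot

A 6-joint arm with a two-finger parallel gripper is mounted at the origin on the work surface. World frame = base frame: x ahead of the robot, y to its left, z up, the work surface at z = 0. Lengths are in mm, angles in degrees, forces in N, time in s.
With the tool pointing down it reaches from about 350 to 850 mm from the base axis. Payload 8.1 kg.
Tool frame: the origin (TCP) lies midway between the tips of the shut fingers; the grasp point (between the pads) lies 19 mm behind it; z points along the fingers, y is the direction in which the jaws open and shut (so a half turn about z gives the same grasp; the last joint's range is limited). The gripper opens to 85 mm and grips with 20 to 120 N. Pads are 22 mm wide; open, the fingers measure 114 mm over their backs; the gripper's body (76 mm by 85 mm) begins 54 mm behind the grasp point. The pads swing forward as they close: fully open they stand 13 mm farther back than shut.
Start: joints at [-4.893, 7.471, 85.268, -0, 87.261, -4.893], TCP at [600.004, 0.022, 231.292] pointing down, gripper open.
Joint ranges: [-169.43, 169.43], [-51.17, 129.36], [1.28, 143.12], [-76.62, 256.62], [0, 156.53], [-152.29, 152.29]. Speed limits (degrees/s): [136.94, 136.94, 159.86, 180, 180, 180].

## Interface

Orientations are given as [roll, pitch, yaw] about the fixed x, y, z axes, in that order (R = Rz(yaw) Ry(pitch) Rx(roll)).
In Python, from bench import r gives the robot as it stands.
- The arm moves only by the tool carry_out, never from a script. Its argument "increments" is a list of rows, each a list of 3 entries, a list of its own where there are three numbers: the shift along the tool's x, y, z in m, then the turn, a rotation vector about the tool's x, y, z in rad, then the closure, from 0 (fully open) to 1 (shut). A call has 1 to 12 rows; each row shifts and turns the pose as measured when the row begins, along the tool's axes as they then stand; what a row does not reach is not made up. A row lasts 1/10 s, in which the tool goes at most 50 mm and 8.59 degrees, less where a joint would pass 70% of its speed; a pose out of reach is approached as far as the arm can. A call with a gripper value outside its range is refused whole. The fingers move at their own pace and stop on an object; "newtons" is the grip in N (left out, the last holds). Time passes only in rows, so rows that do not move let the fingers close. It gives the time, the measured TCP pose, the force and the opening at its end, in the units of the state.
- r.sense(): the state, without advancing time (a new reading comes with each control period).
- r.snapshot(name): name is "scene" or "side" or "wrist"; returns a dict with "image" (420x560x3 uint8, blue, green, red), "vertical_fov" (degrees; the focal length in pixels is half the picture's height over the tangent of half this angle, whatever the lens; pixels are square), "cx", "cy" (the principal point, pixels), "rvec" (rotation vector, rad) and "tvec" (3), from world to camera coordinates, as OpenCV has them. Camera axes: x right, y down, z forward; pixel columns grow to the right and rows downward; lengths in mm; the calibration is good to about 2 mm. A picture is of the moment at which its call begins. There is no depth.
- r.hand_in(): hands the job in, once; it reports no verdict.
The state is a dict: "time": time; "joint_pos": joint angles; "qd": joint speeds; "joint_efforts": joint torques, N m; "tool_pos": TCP position; "tcp_rot": TCP orientation; "ft_force": force on the tool from outside, world axes, zero at the start; "wrist_torque": the same for the moment, N m; "finger_gap": finger opening in mm.
Only numpy, scipy, OpenCV 4.12 (cv2) and the standard library are available. Lean on these libraries where they do the work, as an engineer would, in place of code of your own. Each camera call takes 0.05 s, during which the arm holds its last target.

## Task

A steel pestle has been left standing in the tube cassette in the bench shaker: take it out first and stand it in the white holder cup. Then pinch the cassette's two side catches together, lift the cassette with its two tubes level out of the dock, and finish still holding it by the pinched catches with its underside more than 10 cm above the bench, touching nothing else. Do not knock over the cup or disturb the tip box, the bottle or the timer.

Things in the scene. Friction and masses are not known exactly. Their poses are not given: they have to be found in the camera images.
- dock: White bench shaker fixed to the bench, 45 mm high. Origin on the bench under the centre of its pocket, which holds the cassette (floor 6 mm above the bench). Reaches -59 to +125 mm along its x (beyond +59 a console with a knob, 8 mm higher), +-45 mm along y. Grey lips amid the pocket's long sides (underside 38 mm up) reach over the catches' barbs and lock the cassette down.
- cassette: Blue tube cassette, 0.2 kg, 92 mm along its x, 62 mm high; 32 mm along y, 60 at its low end blocks. Origin: centre of its underside, z up. Starts in the dock, axes parallel to the dock's, 6 mm above the bench, 1 mm play. Wells 15 mm wide, 45 deep at x -20, 0, +20 mm. Locked: comes straight up only while both catches are pinched in, and is lifted by them.
- cassette_mid (a point): Centre of the cassette, 31 mm above its underside.
- catch_left (a joint): How far the catch on the cassette's +y side is pressed in towards the cassette, in m: 0 at rest, 0.006 at its stop; about 0.004 frees its barb from the lip. Spring: 2.4 N at rest, 6 N at the stop. The two catches squeezed together serve as the handle.
- catch_right (a joint): The same for the catch on the cassette's -y side.
- catch_left_pad (a point): Middle of the ribbed outer face of the catch on the cassette's +y side, 30 mm from its mid-plane at rest, 62 mm above its underside (68 mm above the bench in the dock). An upright grey plate 26 mm wide along x, 6 mm thick, top 76 mm above the underside: 37 mm stands above the dock's rim. Both plates measure 60 mm over all at rest, 48 pinched.
- catch_right_pad (a point): The same on the cassette's -y side.
- pestle_mid (a point): Steel pestle, 150 mm long, 0.06 kg: 12 mm rod with a thicker head, 16 mm across, over its top 36 mm. This point is half-way along it, 75 mm from either end; z axis towards the head. Starts upright in one of the cassette's three wells (varies), foot 23 mm above the bench, in the way of a gripper reaching for the catches.
- pestle_foot (a point): Centre of the lower end of the pestle.
- pestle: The pestle again; origin at its foot.
- cup: White round straight-sided holder cup, loose, 0.4 kg, 54 mm outside and 46 mm inside diameter, 90 mm high, inner floor 8 mm above its underside. Origin: centre of its underside, on the bench.
- cup_in (a point): Centre of the cup's inner floor.
- tube1_mid (a point): Clear tube with a white screw cap (13 mm body, 17 mm cap, 60 mm long, 14 g) standing in one of the other wells, half-way up; its cap stands above the well, its top 77 mm above the cassette's underside. It stays in the cassette.
- tube2_mid (a point): A second tube, exactly alike, in the remaining well.
- tip_box: Bystander: closed-sided pipette tip box, 85 by 122 by 53 mm. Origin under its centre.
- bottle: Bystander: clear bottle, 64 mm diameter, 130 mm high. Origin under its centre.
- timer: Bystander: flat white bench timer, 50 by 70 by 20 mm. Origin under its centre.
Not all that is in view belongs to the job. Of the things that look like the cassette, the middle-sized one is meant.

How it is judged (in metres and radians):
On the way, in this order (a step that is already met when the one before it is completed fails the run):
1. the pestle stands in the cup, let go, while the cassette is still seated in the dock (z of pestle_foot in the frame of cup between 0 and 0.03 m and horizontal distance between pestle_foot and cup_in below 0.026 m and angle between pestle_mid's own z axis and vertical below 0.5 rad and contact force between pestle and the fingers below 0.1 N and angle between cup's own z axis and vertical below 0.1 rad and z of cassette in the frame of dock below 0.012 m), for 0.2 s.
2. both catches are pinched in and the cassette is lifted clear of the dock (height (world z) of cassette above 0.1 m and value of joint each of catch_left, catch_right above 0.004 m and contact force between cassette and dock below 0.1 N), for 0.2 s.
At the end, for the whole second after the job is handed in: Cassette held still by both catches, each pinched over 4 mm, underside over 100 mm above the bench, within 0.25 rad of level, finger force over 3 N, touching nothing else, both tubes in it. Pestle let go with its foot at the floor of the upright cup, within 0.5 rad of vertical (all of step 2 and angle between cassette's own z axis and vertical below 0.25 rad and contact force between cassette and the fingers above 3 N and linear speed of cassette below 0.03 m/s and contact force between cassette and cup below 0.1 N and contact force between cassette and tip_box below 0.1 N and contact force between cassette and bottle below 0.1 N and contact force between cassette and timer below 0.1 N and z of tube1_mid in the frame of cassette between 0.035 and 0.062 m and distance between each of tube1_mid, tube2_mid and cassette_mid below 0.035 m and z of tube2_mid in the frame of cassette between 0.035 and 0.062 m and z of pestle_foot in the frame of cup between 0 and 0.03 m and horizontal distance between pestle_foot and cup_in below 0.026 m and angle between pestle_mid's own z axis and vertical below 0.5 rad and contact force between pestle and the fingers below 0.1 N and angle between cup's own z axis and vertical below 0.1 rad and linear speed of pestle below 0.05 m/s); the arm keeps its last pose, push and grip.
It fails at once if the tip box is moved more than 3 cm (distance of tip_box from where it was at the start of the episode above 0.03 m).
It fails at once if the bottle is moved more than 3 cm (distance of bottle from where it was at the start of the episode above 0.03 m).
It fails at once if the timer is moved more than 3 cm (distance of timer from where it was at the start of the episode above 0.03 m).
It fails at once if the cup is knocked over (angle between cup's own z axis and vertical above 0.6 rad).
It fails at once if the cassette is tipped more than 0.5 rad (angle between cassette's own z axis and vertical above 0.5 rad).
It also fails if it takes over 56 s, if anything falls off the work surface, if the arm or the gripper's body presses on something with over 40 N, if the wrist force passes 120 N, or if a joint passes its speed limit or range.

## Working session

There is one attempt and no reset: what is moved stays moved. The work goes in short steps, Python scripts to look and compute and a tool call to move; the robot and the scene stay as the last step left them, time stands still between calls to the robot, and variables do not carry over. Pictures are saved under pics/ and viewed, and the job is handed in when it is done.

Besides the shell and the picture viewer there is one more tool, called as name([rows], argument=value, ...), one row to a line, values as JSON. carry_out: Moves the arm, as the interface text tells. Its arguments: {"type":"object","properties":{"increments":{"type":"array"},"newtons":{"type":"number"}},"required":["increments"]}

```bash
ls; mkdir -p pics; cat > h.py <<'E'
import numpy as np, cv2
from bench import r
def snap(n,f):
    s=r.snapshot(n); cv2.imwrite(f'pics/{f}.png',s['image']); np.save(f'pics/{f}.npy',s,allow_pickle=True); return s
def load(f): return np.load(f'pics/{f}.npy',allow_pickle=True).item()
def K(s):
    f=s['image'].shape[0]/2/np.tan(np.radians(s['vertical_fov'])/2)
    return np.array([[f,0,s['cx']],[0,f,s['cy']],[0,0,1.]])
def ray(s,u,v):
    R=cv2.Rodrigues(np.array(s['rvec'],float))[0]; t=np.array(s['tvec'],float).ravel()
    d=R.T@np.linalg.inv(K(s))@np.array([u,v,1.]); return -R.T@t, d/np.linalg.norm(d)
def onz(s,u,v,z):
    o,d=ray(s,u,v); return o+d*(z-o[2])/d[2]
def proj(s,p):
    return cv2.projectPoints(np.array(p,float).reshape(-1,3),np.array(s['rvec'],float),np.array(s['tvec'],float),K(s),None)[0].reshape(-1,2)
def tri(*a):
    A=np.zeros((3,3));b=np.zeros(3)
    for s,u,v in a:
        o,d=ray(s,u,v);M=np.eye(3)-np.outer(d,d);A+=M;b+=M@o
    p=np.linalg.solve(A,b); return p
E
python3 - <<'E'
from h import *
for n in ['scene','side','wrist']:
    s=snap(n,n+'0'); print(n,s['vertical_fov'],s['cx'],s['cy'],ray(s,280,210))
print(r.sense())
E
```

```text
pics
scene 49.16994882167944 278.29579602884826 215.5515396148298 (array([1014.74063147,  617.59051048,  975.35301123]), array([-0.44528507, -0.53396846, -0.71874814]))
side 56.10091097839457 283.653802751492 202.32721335553103 (array([376.03169188, 793.61981068, 654.60921306]), array([ 0.09825777, -0.80870349, -0.57995179]))
wrist 62.71516050712438 276.83008394321973 202.92783683712995 (array([598.76257843,  71.64654381, 373.53179049]), array([ 0.00739389, -0.30135931, -0.95348198]))
{'time': 0.15, 'joint_pos': array([-4.89251903e+00,  7.50764708e+00,  8.53170957e+01,  2.42807948e-04,
        8.72602025e+01, -4.89144981e+00]), 'qd': array([ 0.08029282, -0.10454212, -0.19781455, -0.01107671,  0.08551769,
       -0.04048792]), 'joint_efforts': array([ 1.01583330e-03, -5.70061326e+01, -5.01160097e+01, -1.39109225e-04,
        9.69119486e-03, -7.10949371e-05]), 'tool_pos': array([5.99567329e+02, 6.65886731e-02, 2.30438956e+02]), 'tcp_rot': array([-1.79915385e+02, -7.48475900e-03,  8.99989135e+01]), 'ft_force': array([0.17313863, 0.11119812, 0.14487663]), 'wrist_torque': array([0.01528768, 0.01685706, 0.00758917]), 'finger_gap': 85.30227436491231}
```

View pics/scene0.png

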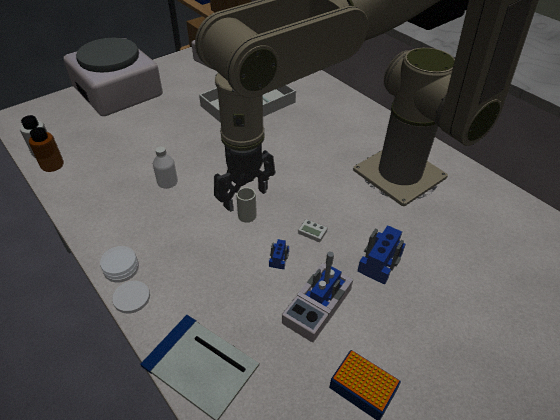

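View pics/side0.png

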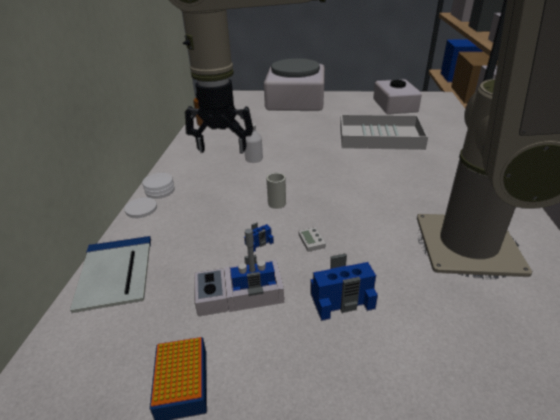

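View pics/wrist0.png

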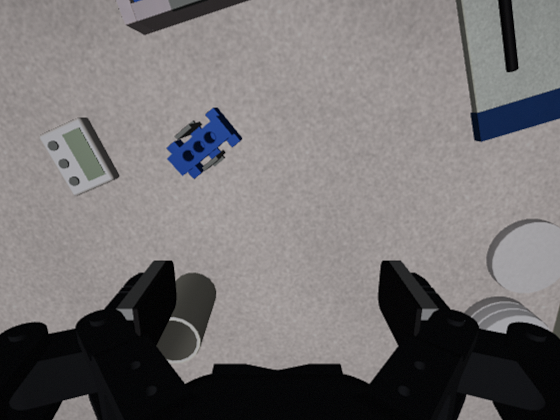

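The scene view shows the dock, with its console, cassette and pestle, at about (322,290). The cup is at (246,205), partly behind the gripper, and the timer is at (313,229). The bottle is at (164,168) and the tip box at (365,383). I'll enlarge the dock and cup areas.

```bash
python3 - <<'E'
from h import *
for n,(x,y,w,h) in {'scene0':(260,230,110,110),'side0':(185,215,110,110)}.items():
    im=load(n)['image'][y:y+h,x:x+w]; cv2.imwrite(f'pics/{n}_z.png',cv2.resize(im,None,fx=5,fy=5,interpolation=cv2.INTER_CUBIC))
a=load('scene0');b=load('side0')
# rough
print('cup',onz(b,276,206,0), onz(a,246,193,90),onz(b,276,179,90))
print('pestle head',tri((a,329,256),(b,249,233)))
E
```

```text
cup [ 500.54335844 -138.47589604    0.        ] [ 499.28489959 -149.56511321   90.        ] [ 497.51280871 -140.95785827   90.        ]
pestle head [513.76025154 192.63836601 163.12430525]
```

View pics/scene0_z.png

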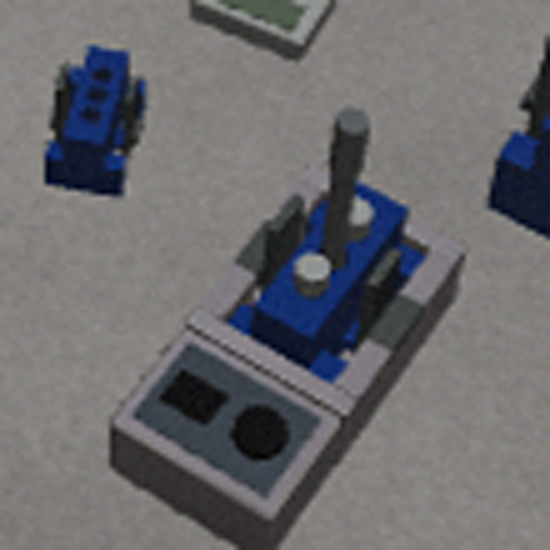

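View pics/side0_z.png

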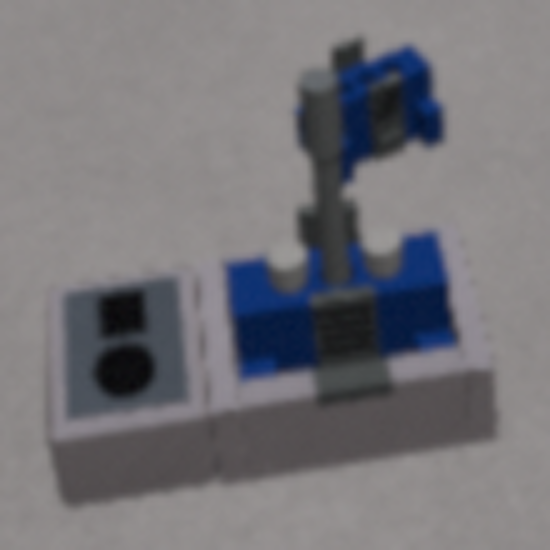

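The pestle is in the middle well, and the console is on the far +x side. Next I'll measure the dock axis, the pestle top at z=173 and the cup.

```bash
python3 - <<'E'
from h import *
a=load('scene0');b=load('side0')
A=lambda u,v:(260+u/5-.4,230+v/5-.4); B=lambda u,v:(185+u/5-.4,215+v/5-.4)
print('ptop',tri((a,*A(350,119)),(b,*B(318,79))), onz(a,*A(350,119),173),onz(b,*B(318,79),173))
for n,s,f,pts,z in [('s45',a,A,[(465,248),(352,408),(315,165)],45),('side45',b,B,[(492,362),(218,418),(460,238)],45),('s53',a,A,[(112,425),(188,325),(345,415),(275,520)],53),('side53',b,B,[(50,280),(55,440),(205,415),(195,265)],53),
  ('tubetops s',a,A,[(313,266),(358,207)],83),('tubetops side',b,B,[(288,250),(384,237)],83),('plates side',b,B,[(312,293),(375,288)],82)]:
    for p in pts: print(n,p,onz(s,*f(*p),z).round(1))
for n,(x,y,w,h) in {'scene0':(205,150,80,80),'side0':(240,150,80,80)}.items():
    im=load(n)['image'][y:y+h,x:x+w]; cv2.imwrite(f'pics/{n}_c.png',cv2.resize(im,None,fx=6,fy=6,interpolation=cv2.INTER_CUBIC))
print('bottle',onz(b,254,160,0),onz(a,166,187,0))
E
```

```text
ptop [513.91775902 193.62028459 171.72309781] [515.2218076  194.84228649 173.        ] [513.37504714 194.39860822 173.        ]
s45 (465, 248) [446.7 222.2  45. ]
s45 (352, 408) [553.  253.9  45. ]
s45 (315, 165) [470.1 138.2  45. ]
side45 (492, 362) [445.7 218.6  45. ]
side45 (218, 418) [554.  256.7  45. ]
side45 (460, 238) [467.  144.9  45. ]
s53 (112, 425) [649.7 195.1  53. ]
s53 (188, 325) [587.  175.3  53. ]
s53 (345, 415) [562.  257.7  53. ]
s53 (275, 520) [623.2 277.6  53. ]
side53 (50, 280) [641.3 191.2  53. ]
side53 (55, 440) [614.2 279.4  53. ]
side53 (205, 415) [557.2 262.5  53. ]
side53 (195, 265) [580.  177.9  53. ]
tubetops s (313, 266) [533.5 201.2  83. ]
tubetops s (358, 207) [493.2 189.3  83. ]
tubetops side (288, 250) [532.6 197.2  83. ]
tubetops side (384, 237) [493.4 186.8  83. ]
plates side (312, 293) [518.5 220.6  82. ]
plates side (375, 288) [493.1 216.   82. ]
bottle [ 607.95578883 -414.71452176    0.        ] [ 6.25638076e+02 -4.01469754e+02  1.13686838e-13]
```

View pics/side0_c.png

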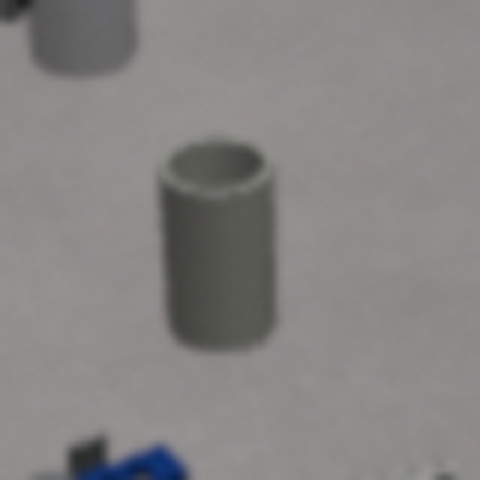

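View pics/scene0_c.png

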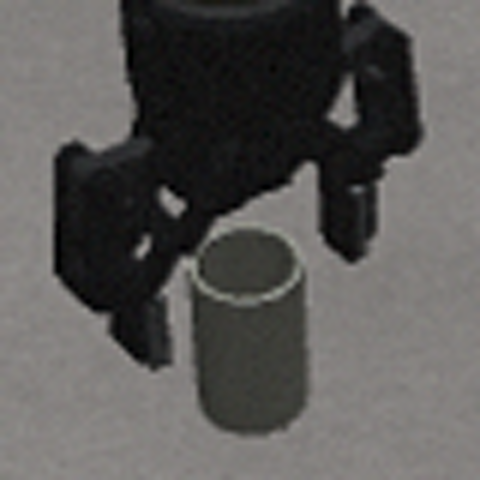

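The dock x axis points about 16° from world x, and its centre is near (514,194). The tube midpoint and the pestle agree to about 1 mm. I'll go above it and turn so the jaws open along dock y (yaw about 16°).

carry_out([
  [[0.04, -0.018, 0], [0, 0, 0], 0],
  [[0.04, -0.018, 0], [0, 0, 0], 0],
  [[0.04, -0.018, 0], [0, 0, 0], 0],
  [[0.04, -0.018, 0], [0, 0, 0], 0],
  [[0.034, -0.014, 0], [0, 0, 0], 0],
  [[0, 0, 0], [0, 0, 0.145], 0],
  [[0, 0, 0], [0, 0, 0.145], 0],
  [[0, 0, 0], [0, 0, 0.145], 0],
  [[0, 0, 0], [0, 0, 0.145], 0],
  [[0, 0, 0], [0, 0, 0.145], 0],
  [[0, 0, 0], [0, 0, 0.145], 0],
  [[0, 0, 0], [0, 0, 0.145], 0],
], newtons=30)

```text
time: 1.35
tool_pos: [506.9, 201.2, 225.5]
tcp_rot: [-179.8, 0.5, 29.8]
ft_force: [0.4, -0.2, 1.0]
finger_gap: 85.5
```

```bash
python3 - <<'E'
from h import *
a=load('scene0');b=load('side0')
print(tri((a,245.9,193.9),(b,275.8,177.6)),onz(a,245.9,193.9,90),onz(b,275.8,177.6,90))
s=r.sense();print(s['tool_pos'],s['tcp_rot'],s['joint_pos'])
E
```

```text
[ 499.63433732 -149.51208644   88.28747557] [ 501.62076684 -146.8240467    90.        ] [ 498.88835418 -148.490829     90.        ]
[506.9285289  201.21018546 225.46289101] [-179.79772716    0.4959324    29.84998441] [ 1.62090171e+01 -3.09946956e-01  9.39852712e+01  7.97299718e-02
  8.68543246e+01  7.63551650e+01]
```

carry_out([
  [[0, 0, 0], [0, 0, 0.12], 0],
  [[0, 0, 0], [0, 0, 0.1], 0],
  [[0, 0, 0], [0, 0, 0], 0],
])

```text
time: 1.65
tool_pos: [506.2, 201.1, 224.3]
tcp_rot: [-179.9, 0.7, 16.5]
ft_force: [-0.5, -0.2, -0.6]
finger_gap: 85.1
```

```bash
python3 - <<'E'
from h import *
s=snap('wrist','w1');snap('scene','s1');snap('side','d1')
s=r.sense();print(s['tool_pos'],s['tcp_rot'],s['joint_pos'])
E
```

```text
[506.28742469 201.09192595 224.43393276] [-179.91112144    0.63681838   16.77427215] [ 1.62138845e+01 -2.74581177e-01  9.40583006e+01  8.27708099e-02
  8.68539410e+01  8.94351038e+01]
```

View pics/w1.png

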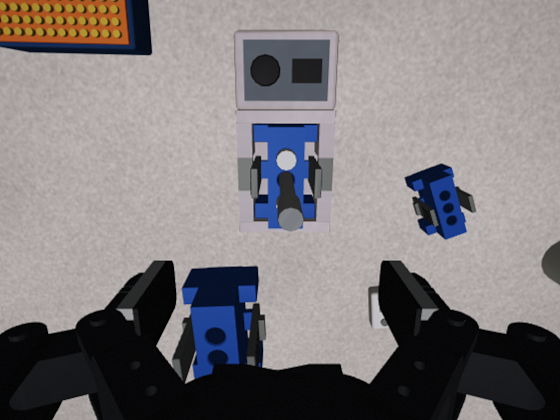

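The wrist view shows the dock upright and symmetric about column 285. The pestle head is at (290,218), the tube cap at (286,160), and the catch plates are near (253,175) and (319,175). I'll cross-check the positions.

```bash
python3 - <<'E'
from h import *
w=load('w1');a=load('s1');b=load('d1')
for n,p,z in [('ptop',(290,219),173),('tube',(286.5,160),83),('dockL1',(236,110),45),('dockL2',(239.5,230),45),('dockR1',(335.5,110),45),('dockR2',(330.5,230),45),('conL',(234.5,31),53),('conR',(338,31),53)]:
    print(n,onz(w,*p,z).round(1))
# cup fit in both views: mask zoom
for nm,s,(x,y,ww,h) in [('s1',a,(215,170,60,60)),('d1',b,(245,155,60,60))]:
    cv2.imwrite(f'pics/{nm}_c.png',cv2.resize(s['image'][y:y+h,x:x+ww],None,fx=8,fy=8,interpolation=cv2.INTER_CUBIC))
im=np.hstack([cv2.imread('pics/s1_c.png'),cv2.imread('pics/d1_c.png')]);cv2.imwrite('pics/cup1.png',cv2.resize(im,(800,400)))
E
```

```text
ptop [511.1 194.7 173. ]
tube [530.1 200.2  83. ]
dockL1 [554.5 254.3  45. ]
dockL2 [443.2 221.8  45. ]
dockR1 [580.  168.3  45. ]
dockR2 [469.1 134.6  45. ]
conL [615.7 270.5  53. ]
conR [640.  188.5  53. ]
```

View pics/cup1.png

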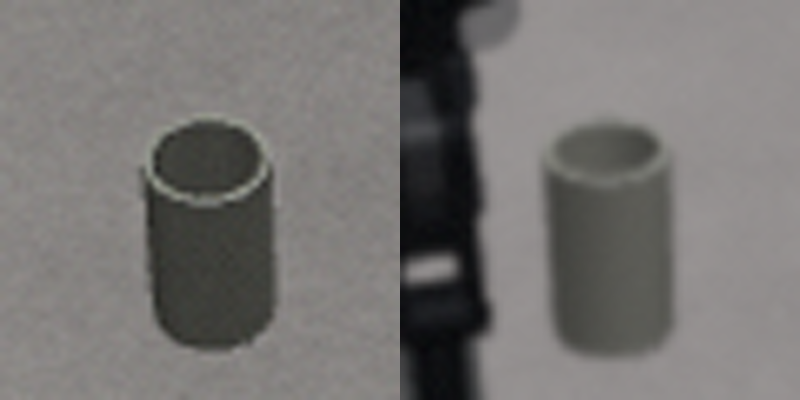

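carry_out([
  [[0.0045, 0.0082, 0.01], [0, 0.011, 0], 0],
  [[0, 0, 0.02], [0, 0, 0], 0],
  [[0, 0, 0.02], [0, 0, 0], 0],
  [[0, 0, 0], [0, 0, 0], 0],
])

```text
time: 2.2
tool_pos: [514.5, 193.0, 171.7]
tcp_rot: [-180.0, -0.2, 17.2]
ft_force: [-1.3, -0.5, -0.8]
finger_gap: 85.6
```

```bash
python3 - <<'E'
from h import *
s=snap('wrist','w2')
s=r.sense();print(s['tool_pos'],s['tcp_rot'])
E
```

```text
[515.19454693 193.26649997 173.28732181] [-179.95702456   -0.2918013    17.16882615]
```

View pics/w2.png

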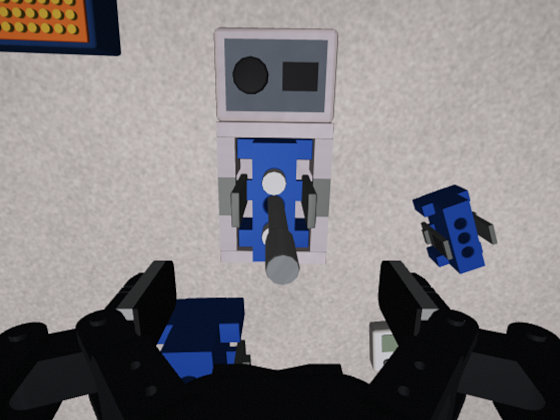

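```bash
python3 - <<'E'
from h import *
w=load('w2')
print(onz(w,282,269,173),onz(w,274,183,83))
for p in [(218,122),(221,262),(333,124),(327,262)]: print(onz(w,*p,45).round(1))
E
```

```text
[512.88023994 190.41256057 173.        ] [530.22148906 200.31003875  83.        ]
[554.8 252.9  45. ]
[442.  221.2  45. ]
[579.4 168.5  45. ]
[468.9 134.2  45. ]
```

carry_out([
  [[0, 0, 0.015], [0, 0, 0], 0],
  [[0, 0.001, 0.013], [0, 0, 0], 0],
  [[0, 0, 0.007], [0, 0, -0.01], 0],
  [[0, 0, 0], [0, 0, 0], 0],
])

```text
time: 2.65
tool_pos: [517.2, 192.1, 137.3]
tcp_rot: [-180.0, -0.5, 17.9]
ft_force: [-0.2, -0.1, -0.1]
finger_gap: 85.5
```

carry_out([
  [[-0.004, -0.0005, 0.001], [0, -0.008, 0.022], 0],
  [[0, 0, 0], [0, 0, 0], 0],
])

```text
time: 2.85
tool_pos: [513.0, 191.4, 136.4]
tcp_rot: [-180.0, 0.0, 16.5]
ft_force: [-0.5, 0.3, -0.0]
finger_gap: 85.4
```

carry_out([
  [[0, 0, 0], [0, 0, 0], 0.9],
  [[0, 0, 0], [0, 0, 0], 0.9],
  [[0, 0, 0], [0, 0, 0], 0.9],
  [[0, 0, 0], [0, 0, 0], 0.9],
  [[0, 0, 0], [0, 0, 0], 0.9],
  [[0, 0, 0], [0, 0, 0], 0.9],
  [[0, 0, 0], [0, 0, 0], 0.9],
  [[0, 0, 0], [0, 0, 0], 0.9],
], newtons=30)

```text
time: 3.65
tool_pos: [513.9, 192.5, 138.5]
tcp_rot: [-179.9, -0.2, 16.5]
ft_force: [-0.1, 0.9, -0.6]
finger_gap: 15.0
```

The gap of about 15–16 mm matches the head diameter. Now I'll lift straight up.

carry_out([
  [[0, 0, 0], [0, 0, 0], 0.9],
  [[0, 0, -0.01], [0, 0, 0], 0.9],
  [[0, 0, -0.02], [0, 0, 0], 0.9],
  [[0, 0, -0.03], [0, 0, 0], 0.9],
  [[0, 0, -0.03], [0, 0, 0], 0.9],
  [[0, 0, -0.03], [0, 0, 0], 0.9],
  [[0, 0, 0], [0, 0, 0], 0.9],
])

```text
time: 4.35
tool_pos: [512.8, 191.1, 264.3]
tcp_rot: [-180.0, -0.0, 16.5]
ft_force: [1.5, 0.2, -0.0]
finger_gap: 14.9
```

```bash
python3 - <<'E'
from h import *
snap('scene','s3');snap('side','d3')
im=np.hstack([cv2.resize(load(n)['image'][y:y+200,x:x+200],(400,400),interpolation=cv2.INTER_CUBIC) for n,x,y in [('s3',230,150),('d3',150,120)]]);cv2.imwrite('pics/m3.png',im)
s=r.sense();print(s['tool_pos'],s['tcp_rot'],s['finger_gap'],s['ft_force'])
E
```

```text
[511.17341674 190.6602093  259.63791408] [-179.98308786    0.29555308   16.49288942] 14.971556397031794 [-0.6551202  -0.58484001 -0.73369625]
```

View pics/m3.png

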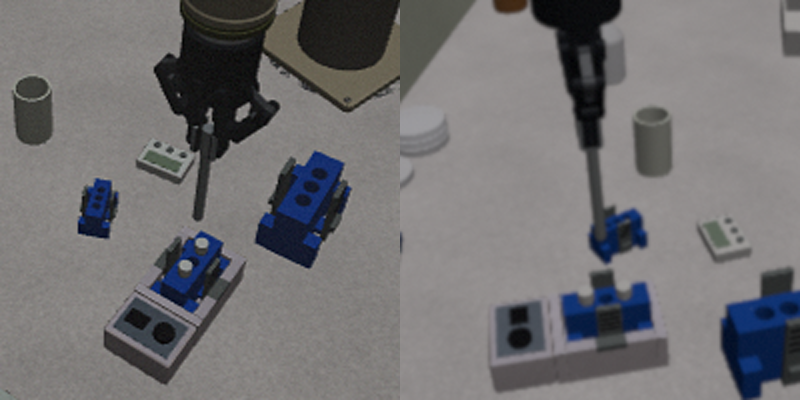

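The pestle is out and held, and the cassette is still seated with both tubes. The pestle leans slightly in the side view, so I'll measure where its foot is relative to the TCP.

```bash
python3 - <<'E'
from h import *
a=load('s3');b=load('d3')
im=np.hstack([cv2.resize(s['image'][y:y+50,x:x+50],(400,400),interpolation=cv2.INTER_CUBIC) for s,x,y in [(a,305,215),(b,225,195)]]);cv2.imwrite('pics/m3f.png',im)
print('foot',tri((a,329,258),(b,249.8,240.5)))
E
```

```text
foot [511.39679254 192.2959746  147.69331525]
```

View pics/m3f.png

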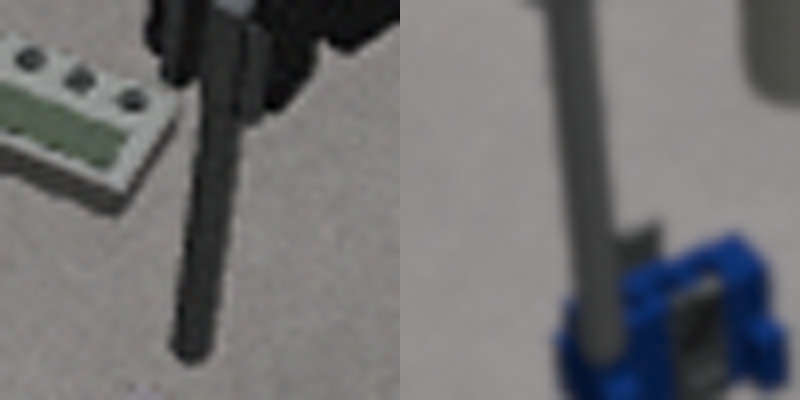

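The foot is at (511,192,148), straight under the TCP and 112 mm below it. Now I'll carry it to above the cup at (500,-148).

carry_out([
  [[-0.007, 0.02, 0], [0, 0, 0], 0.9],
  [[-0.0125, 0.0375, 0], [0, 0, 0], 0.9],
  [[-0.0125, 0.0375, 0], [0, 0, 0], 0.9],
  [[-0.0125, 0.0375, 0], [0, 0, 0], 0.9],
  [[-0.0125, 0.0375, 0], [0, 0, 0], 0.9],
  [[-0.0125, 0.0375, 0], [0, 0, 0], 0.9],
  [[-0.0125, 0.0375, 0], [0, 0, 0], 0.9],
  [[-0.0125, 0.0375, 0], [0, 0, 0], 0.9],
  [[-0.007, 0.02, 0], [0, 0, 0], 0.9],
  [[0, 0, 0], [0, 0, 0], 0.9],
])

```text
time: 5.45
tool_pos: [490.1, -139.1, 242.5]
tcp_rot: [-179.4, 1.7, 16.7]
ft_force: [-0.3, -0.0, -0.8]
finger_gap: 15.3
```

```bash
python3 - <<'E'
from h import *
snap('scene','s4');snap('side','d4')
im=np.hstack([cv2.resize(load(n)['image'][y:y+130,x:x+130],(400,400),interpolation=cv2.INTER_CUBIC) for n,x,y in [('s4',180,120),('d4',210,100)]]);cv2.imwrite('pics/m4.png',im)
s=r.sense();print(s['tool_pos'],s['tcp_rot'],s['finger_gap'],s['ft_force'])
p=s['tool_pos'];d=np.array([500,-149])-p[:2];y=np.radians(s['tcp_rot'][2]);print('tool',d@[np.cos(y),np.sin(y)],d@[np.sin(y),-np.cos(y)])
E
```

```text
[ 490.42905624 -136.67956505  242.68686123] [-179.38946667    1.70752519   16.79782182] 15.260472712498146 [ 0.34166416  0.5412304  -1.14640163]
tool 5.602007167510288 14.560686709952064
```

View pics/m4.png

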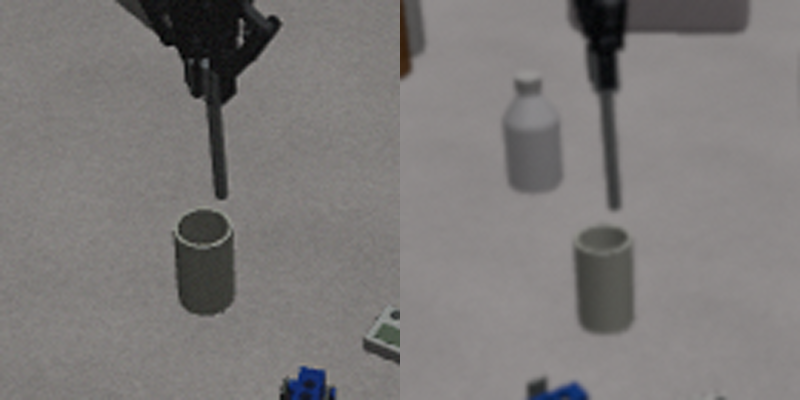

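carry_out([
  [[0.0056, 0.0145, 0], [-0.01, 0.028, 0], 0.9],
  [[0, 0, 0], [0, 0, 0], 0.9],
  [[0, 0, 0], [0, 0, 0], 0.9],
])

```text
time: 5.85
tool_pos: [500.9, -146.9, 241.1]
tcp_rot: [-179.9, 0.0, 17.0]
ft_force: [-0.7, -0.3, -0.6]
finger_gap: 15.4
```

```bash
python3 - <<'E'
from h import *
a=snap('scene','s5');b=snap('side','d5')
im=np.hstack([cv2.resize(load(n)['image'][y:y+80,x:x+80],(400,400),interpolation=cv2.INTER_CUBIC) for n,x,y in [('s5',210,150),('d5',240,135)]]);cv2.imwrite('pics/m5.png',im)
s=r.sense();print(s['tool_pos'],s['tcp_rot'],s['finger_gap'],s['ft_force'])
E
```

```text
[ 500.83806132 -146.95922854  241.26502737] [-1.79926034e+02  1.52315088e-02  1.69875455e+01] 15.213544515918045 [ 0.06314497 -0.46370159 -0.21429653]
```

View pics/m5.png

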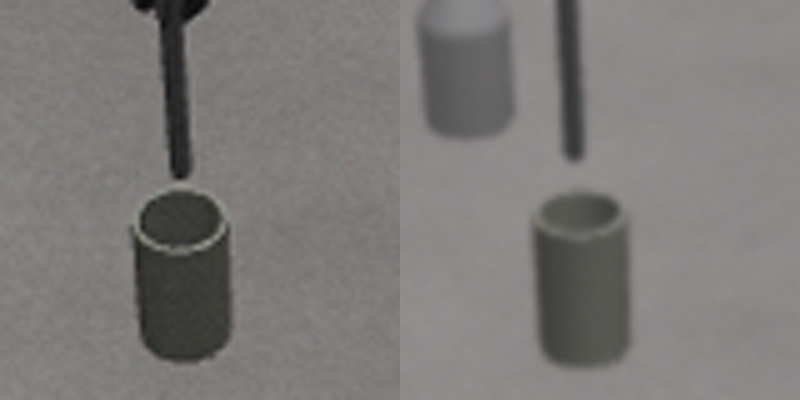

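```bash
python3 - <<'E'
from h import *
a=load('s5');b=load('d5')
print('foot',tri((a,245.6,184),(b,274.2,165.2)));print('rim',tri((a,245.6,193.6),(b,275.6,177.4)))
E
```

```text
foot [ 501.97247802 -144.8625274   130.37603314]
rim [ 500.11401164 -150.27955938   88.75167633]
```

carry_out([
  [[-0.0031, 0.0032, 0], [0, 0, 0], 0.9],
  [[0, 0, 0.02], [0, 0, 0], 0.9],
  [[0, 0, 0.02], [0, 0, 0], 0.9],
  [[0, 0, 0.02], [0, 0, 0], 0.9],
  [[0, 0, 0.02], [0, 0, 0], 0.9],
  [[0, 0, 0.01], [0, 0, 0], 0.9],
  [[0, 0, 0], [0, 0, 0], 0.9],
])

```text
time: 6.65
tool_pos: [499.8, -150.7, 150.9]
tcp_rot: [179.9, -0.2, 17.2]
ft_force: [0.3, -0.2, -0.5]
finger_gap: 15.1
```

```bash
python3 - <<'E'
from h import *
a=snap('scene','s6');b=snap('side','d6')
im=np.hstack([cv2.resize(load(n)['image'][y:y+80,x:x+80],(400,400),interpolation=cv2.INTER_CUBIC) for n,x,y in [('s6',210,150),('d6',240,135)]]);cv2.imwrite('pics/m6.png',im)
s=r.sense();print(s['tool_pos'],s['tcp_rot'],s['finger_gap'],s['ft_force'])
E
```

```text
[ 500.78900945 -151.13333611  152.7185569 ] [179.79386593  -0.28005959  17.18135764] 15.437436447520232 [-0.76121805  0.19259301 -0.53061052]
```

View pics/m6.png

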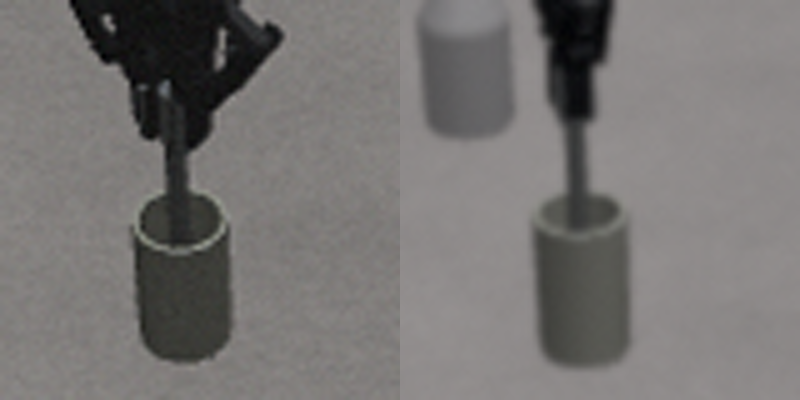

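The rod is inside the cup and centred in both views. I'll lower it to the floor.

carry_out([
  [[0, 0, 0.012], [0, 0, 0], 0.9],
  [[0, 0, 0.01], [0, 0, 0], 0.9],
  [[0, 0, 0.004], [0, 0, 0], 0.9],
  [[0, 0, 0], [0, 0, 0], 0.9],
])

```text
time: 7.15
tool_pos: [502.9, -152.0, 127.6]
tcp_rot: [179.6, -0.5, 17.2]
ft_force: [0.9, -1.0, -1.0]
finger_gap: 15.3
```

carry_out([
  [[-0.002, -0.001, 0.004], [0.006, -0.008, 0], 0.9],
  [[0, 0, 0], [0, 0, 0], 0.9],
  [[0, 0, 0.003], [0, 0, 0], 0.9],
  [[0, 0, 0], [0, 0, 0], 0.9],
])

```text
time: 7.55
tool_pos: [503.0, -152.5, 123.7]
tcp_rot: [179.8, -0.3, 17.2]
ft_force: [-0.2, -0.6, -0.3]
finger_gap: 15.1
```

carry_out([
  [[0, 0, 0.003], [0, 0, 0], 0.9],
  [[0, 0, 0], [0, 0, 0], 0.9],
  [[0, 0, 0.001], [0, 0, 0], 0.9],
  [[0, 0, 0], [0, 0, 0], 0.9],
])

```text
time: 7.95
tool_pos: [505.8, -153.6, 123.3]
tcp_rot: [179.5, -0.6, 17.2]
ft_force: [-0.7, 0.5, 1.9]
finger_gap: 15.1
```

I'm at or near floor contact, so I'll open gently.

carry_out([
  [[0, 0, 0], [0, 0, 0], 0.7],
  [[0, 0, 0], [0, 0, 0], 0.6],
  [[0, 0, 0], [0, 0, 0], 0.4],
  [[0, 0, 0], [0, 0, 0], 0.2],
  [[0, 0, 0], [0, 0, 0], 0],
  [[0, 0, 0], [0, 0, 0], 0],
  [[0, 0, 0], [0, 0, 0], 0],
])

```text
time: 8.65
tool_pos: [504.3, -153.0, 121.0]
tcp_rot: [179.7, -0.4, 17.2]
ft_force: [0.1, 0.8, 0.3]
finger_gap: 85.4
```

```bash
python3 - <<'E'
from h import *
a=snap('scene','s7');b=snap('side','d7');snap('wrist','w7')
im=np.hstack([cv2.resize(load(n)['image'][y:y+100,x:x+100],(400,400),interpolation=cv2.INTER_CUBIC) for n,x,y in [('s7',200,130),('d7',230,120)]]);cv2.imwrite('pics/m7.png',im)
s=r.sense();print(s['tool_pos'],s['tcp_rot'],s['finger_gap'],s['ft_force'])
E
```

```text
[ 504.38644473 -153.08867084  121.10798807] [179.65479861  -0.42005763  17.18895406] 84.8832921996084 [ 0.93491885  0.55661665 -0.50609074]
```

View pics/m7.png

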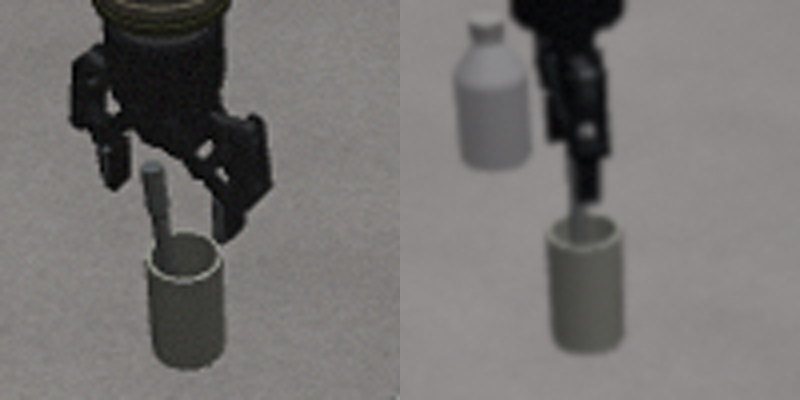

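View pics/w7.png

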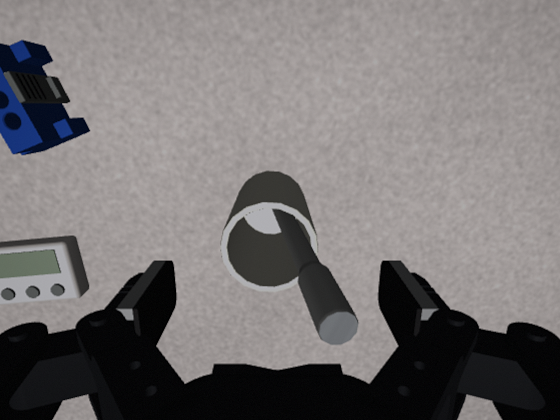

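The pestle stands in the cup leaning on its rim, with the head at (339,328) between the open fingers and clear of both. I'll check the tilt and retract straight up.

```bash
python3 - <<'E'
from h import *
w=load('w7');a=load('s7')
for z in (150,155): print(onz(w,339,328,z),onz(a,200+152/4-.4,130+166/4-.4,z))
print('triang',tri((w,339,328),(a,237.6,171.1)))
print('rim', onz(w,269.5,247,90))
E
```

```text
[ 498.30578174 -179.61034992  150.        ] [ 501.66957321 -181.06431817  150.        ]
[ 501.44755957 -177.50691596  155.        ] [ 504.7777648  -176.22605613  155.        ]
triang [ 502.8848049  -177.32919969  154.63136269]
rim [ 497.91602542 -150.74931092   90.        ]
```

carry_out([
  [[0, 0.003, -0.01], [0, 0, 0], 0],
  [[0, 0, -0.025], [0, 0, 0], 0],
  [[0, 0, -0.03], [0, 0, 0], 0],
  [[0, 0, -0.03], [0, 0, 0], 0],
  [[0, 0, 0], [0, 0, 0], 0],
])

```text
time: 9.3
tool_pos: [503.9, -156.2, 221.4]
tcp_rot: [179.7, -0.4, 17.2]
ft_force: [0.5, -0.0, 0.6]
finger_gap: 85.5
```

```bash
python3 - <<'E'
from h import *
w=snap('wrist','w8')
s=r.sense();print(s['tool_pos'],s['tcp_rot'],s['finger_gap'],s['ft_force'])
E
```

```text
[ 503.17615913 -155.87621699  219.30919363] [179.782828    -0.25196318  17.18176231] 85.19227651674059 [ 0.12051544 -0.21833983  0.66716375]
```

View pics/w8.png

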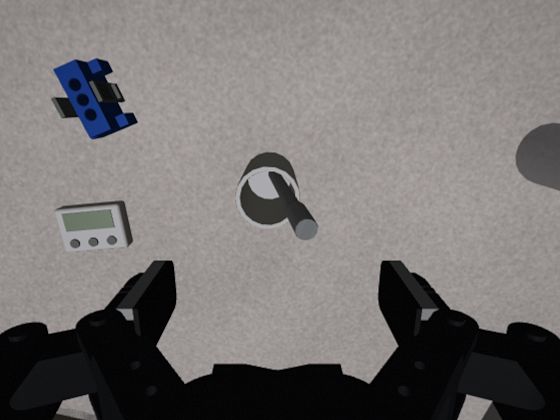

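The pestle is let go, with a lean of about 0.2 rad. I'll go back over the cassette at the same height.

carry_out([
  [[0.007, -0.02, 0], [0, 0, 0], 0],
  [[0.0135, -0.0395, 0], [0, 0, 0], 0],
  [[0.0135, -0.0395, 0], [0, 0, 0], 0],
  [[0.0135, -0.0395, 0], [0, 0, 0], 0],
  [[0.0135, -0.0395, 0], [0, 0, 0], 0],
  [[0.0135, -0.0395, 0], [0, 0, 0], 0],
  [[0.0135, -0.0395, 0], [0, 0, 0], 0],
  [[0.0135, -0.0395, 0], [0, 0, 0], 0],
  [[0.007, -0.02, 0], [0, 0, 0], 0],
  [[0, 0, 0], [0, 0, 0], 0],
])

```text
time: 10.35
tool_pos: [510.5, 188.7, 212.0]
tcp_rot: [179.8, 0.2, 16.9]
ft_force: [0.6, -0.6, -0.5]
finger_gap: 85.4
```

```bash
cat >> h.py <<'E'
def togo(x,y,yaw=16.5):
    s=r.sense();p=s['tool_pos'];e=s['tcp_rot'];d=np.array([x,y])-p[:2];q=np.radians(e[2])
    print(s['time'],p.round(1),e.round(2),round(s['finger_gap'],1),s['ft_force'].round(1))
    print('tool mm',(d@[np.cos(q),np.sin(q)]).round(1),(d@[np.sin(q),-np.cos(q)]).round(1),'turn rx',np.radians((180-e[0]+180)%360-180).round(4),'ry',np.radians(e[1]).round(4),'rz',np.radians(e[2]-yaw).round(4))
E
python3 -c "
from h import *
togo(513,194.5)"
```

```text
10.35 [510.5 188.7 212. ] [179.84   0.23  16.9 ] 85.4 [ 0.6 -0.6 -0.5]
tool mm 4.1 -4.9 turn rx 0.0028 ry 0.004 rz 0.0071
```

carry_out([
  [[0.004, -0.0048, 0.01], [0.003, 0.004, 0.007], 0],
  [[0, 0, 0.025], [0, 0, 0], 0],
  [[0, 0, 0.02], [0, 0, 0], 0],
  [[0, 0, 0], [0, 0, 0], 0],
])

```text
time: 10.75
tool_pos: [512.6, 192.2, 152.1]
tcp_rot: [180.0, 0.1, 16.4]
ft_force: [-0.6, -0.1, -0.7]
finger_gap: 85.6
```

```bash
python3 - <<'E'
from h import *
snap('wrist','w9');snap('scene','s9');snap('side','d9');togo(513,194.5)
w=load('w9')['image']; cv2.imwrite('pics/w9z.png',cv2.resize(w[90:290,180:380],(600,600),interpolation=cv2.INTER_CUBIC))
E
```

```text
10.9 [514.9 193.  156.5] [179.98  -0.25  16.37] 85.4 [0.9 0.6 0.7]
tool mm -1.4 -2.0 turn rx 0.0004 ry -0.0043 rz -0.0023
```

View pics/w9.png

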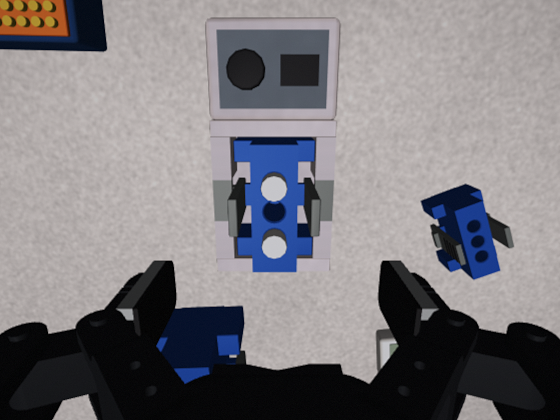

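View pics/w9z.png

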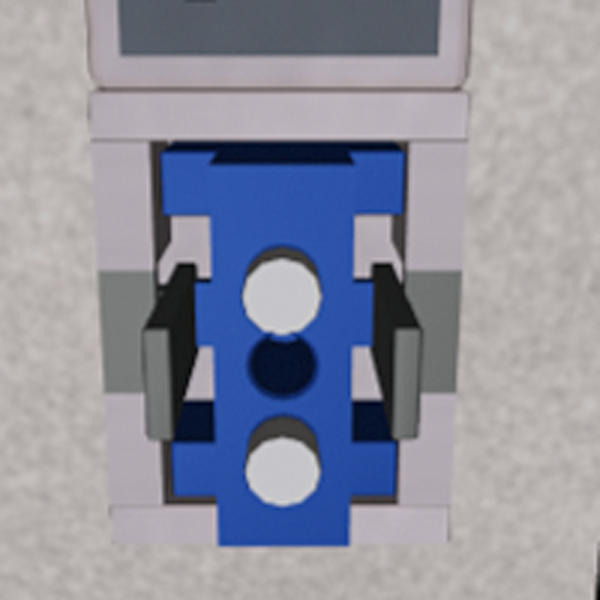

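The wrist view shows both tubes in place and the middle well empty. The catch tops are at zoom (156,383) and (407,383), and the caps at (282,297) and (283,470). I'll compute the centre and direction.

```bash
python3 - <<'E'
from h import *
w=load('w9'); P=lambda u,v,z:onz(w,180+u/3-.33,90+v/3-.33,z)
L=[P(*p,82) for p in [(142,330),(170,330),(147,437),(170,437)]];R=[P(*p,82) for p in [(393,328),(420,328),(397,438),(418,438)]]
l=np.mean(L,0);rr=np.mean(R,0);t1=P(282,297,83);t2=P(283,470,83)
print(l.round(1),rr.round(1),'dist',np.linalg.norm(l-rr),'mid',((l+rr)/2).round(1)); d=l-rr; print('yaw from plates',np.degrees(np.arctan2(-d[0],d[1])))
print(t1.round(1),t2.round(1),np.linalg.norm(t1-t2),'mid',((t1+t2)/2).round(1),np.degrees(np.arctan2(*(t1-t2)[1::-1])))
print([x.round(1) for x in L+R])
togo(*((l+rr)/2)[:2])
E
```

```text
[502.2 219.8  82. ] [517.6 167.6  82. ] dist 54.39046570418334 mid [509.9 193.7  82. ]
yaw from plates 16.45723797421428
[528.9 199.3  83. ] [490.9 188.   83. ] 39.614953199631984 mid [509.9 193.6  83. ] 16.537898211519394
[array([513.2, 226. ,  82. ]), array([514.9, 220.2,  82. ]), array([489.6, 218.9,  82. ]), array([491., 214.,  82.]), array([528.8, 174.4,  82. ]), array([530.4, 168.9,  82. ]), array([505. , 165.8,  82. ]), array([506.3, 161.3,  82. ])]
10.9 [514.9 193.  156.5] [179.98  -0.25  16.37] 85.4 [0.9 0.6 0.7]
tool mm -4.6 -2.1 turn rx 0.0004 ry -0.0043 rz -0.0023
```

The plate spacing of 54.4 mm (expected 54), the cap spacing of 39.6 mm (expected 40) and a yaw of 16.5° all check. The centre is (510,193.7) from the wrist and (513.5,194) from the fixed cameras, so I'll take (512,194). Now I'll descend.

carry_out([
  [[-0.0024, -0.0017, 0.02], [0, -0.004, -0.002], 0],
  [[0, 0, 0.02], [0, 0, 0], 0],
  [[0, 0, 0.015], [0, 0, 0], 0],
  [[0, 0, 0], [0, 0, 0], 0],
])

```text
time: 11.3
tool_pos: [517.2, 193.7, 106.5]
tcp_rot: [180.0, -0.6, 16.3]
ft_force: [-0.3, 0.3, -0.1]
finger_gap: 85.2
```

```bash
python3 - <<'E'
from h import *
togo(512,194)
E
```

```text
11.3 [517.2 193.7 106.5] [179.96  -0.64  16.34] 85.2 [-0.3  0.3 -0.1]
tool mm -4.9 -1.7 turn rx 0.0007 ry -0.0112 rz -0.0028
```

carry_out([
  [[-0.005, -0.0017, 0.01], [0, -0.011, -0.003], 0],
  [[-0.001, 0, 0.012], [0, -0.003, 0], 0],
  [[-0.001, 0, 0.01], [0, -0.003, 0], 0],
  [[0, 0, 0], [0, 0, 0], 0],
  [[0, 0, 0], [0, 0, 0], 0],
])

```text
time: 11.8
tool_pos: [511.3, 193.6, 74.6]
tcp_rot: [180.0, 0.2, 16.5]
ft_force: [0.3, 0.1, 0.9]
finger_gap: 85.6
```

```bash
python3 - <<'E'
from h import *
togo(512,194)
w=snap('wrist','w10');d=snap('side','d10');s=snap('scene','s10');togo(512,194)
im=np.hstack([cv2.resize(x['image'][y:y+100,q:q+100],(400,400),interpolation=cv2.INTER_CUBIC) for x,q,y in [(s,275,230),(d,200,220)]]);cv2.imwrite('pics/m10.png',im)
E
```

```text
11.8 [511.3 193.6  74.6] [179.96   0.21  16.51] 85.6 [0.3 0.1 0.9]
tool mm 0.8 -0.1 turn rx 0.0008 ry 0.0036 rz 0.0001
11.95 [511.5 193.7  75. ] [1.7996e+02 1.7000e-01 1.6500e+01] 85.5 [0.4 0.3 0.3]
tool mm 0.5 -0.1 turn rx 0.0007 ry 0.003 rz 0.0001
```

View pics/w10.png

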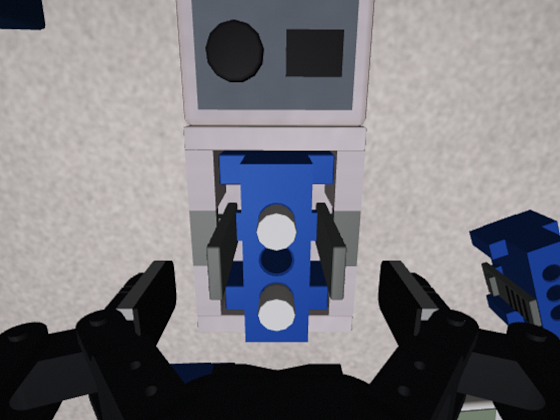

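View pics/m10.png

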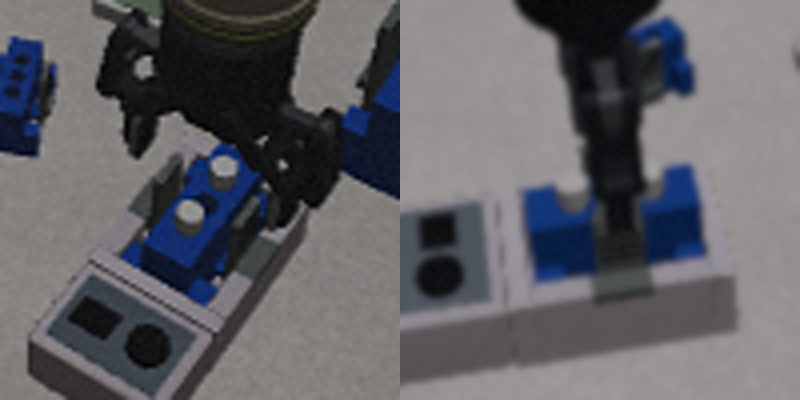

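The jaws are centred on the cassette, both at column 277, and the side view shows the finger centred on the catch. I'll lower to about 48.

carry_out([
  [[0, 0, 0.01], [0, 0, 0], 0],
  [[-0.001, 0, 0.009], [0, -0.003, 0], 0],
  [[-0.001, 0, 0.004], [0, -0.003, 0], 0],
  [[0, 0, 0], [0, 0, 0], 0],
  [[0, 0, 0], [0, 0, 0], 0],
])

```text
time: 12.45
tool_pos: [509.7, 193.1, 50.4]
tcp_rot: [180.0, 0.5, 16.5]
ft_force: [-0.4, -0.1, 0.3]
finger_gap: 85.7
```

```bash
python3 - <<'E'
from h import *
togo(512,194)
E
```

```text
12.45 [509.7 193.1  50.4] [179.96   0.5   16.5 ] 85.7 [-0.4 -0.1  0.3]
tool mm 2.5 -0.2 turn rx 0.0008 ry 0.0087 rz 0.0
```

carry_out([
  [[0.0025, -0.0002, 0.003], [0, 0.0085, 0], 0],
  [[0, 0, 0], [0, 0, 0], 0],
  [[0, 0, 0], [0, 0, 0], 0],
])

```text
time: 12.75
tool_pos: [512.5, 194.2, 47.5]
tcp_rot: [180.0, -0.1, 16.5]
ft_force: [0.4, -0.9, -0.1]
finger_gap: 85.5
```

```bash
python3 - <<'E'
from h import *
togo(512,194)
E
```

```text
12.75 [512.5 194.2  47.5] [ 1.7995e+02 -7.0000e-02  1.6510e+01] 85.5 [ 0.4 -0.9 -0.1]
tool mm -0.5 0.0 turn rx 0.0008 ry -0.0012 rz 0.0001
```

carry_out([
  [[0, 0, 0], [0, 0, 0], 0.8],
  [[0, 0, 0], [0, 0, 0], 0.8],
  [[0, 0, 0], [0, 0, 0], 0.8],
  [[0, 0, 0], [0, 0, 0], 0.8],
  [[0, 0, 0], [0, 0, 0], 0.8],
  [[0, 0, 0], [0, 0, 0], 0.8],
  [[0, 0, 0], [0, 0, 0], 0.8],
  [[0, 0, 0], [0, 0, 0], 0.8],
], newtons=40)

```text
time: 13.55
tool_pos: [514.0, 194.8, 50.0]
tcp_rot: [180.0, -0.3, 16.5]
ft_force: [-1.3, 0.4, 1.6]
finger_gap: 43.1
```

```bash
python3 - <<'E'
from h import *
togo(512,194)
w=snap('wrist','w11');d=snap('side','d11')
im=np.hstack([cv2.resize(x['image'][y:y+l,q:q+l],(400,400),interpolation=cv2.INTER_CUBIC) for x,q,y,l in [(w,130,140,280),(d,210,230,80)]]);cv2.imwrite('pics/m11.png',im)
E
```

```text
13.55 [514.  194.8  50. ] [179.97  -0.27  16.51] 43.1 [-1.3  0.4  1.6]
tool mm -2.2 0.2 turn rx 0.0006 ry -0.0047 rz 0.0002
```

View pics/m11.png

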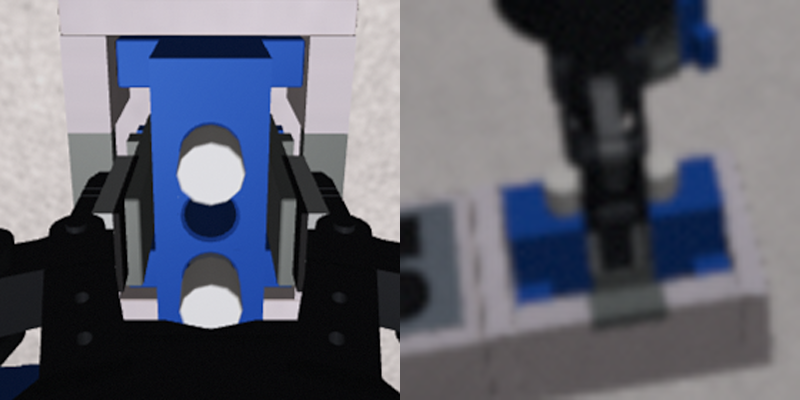

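The pads hold both plates, but the gap reads 43 mm where I expected about 48, so the catches are pushed fully in. I'll lift slowly and check.

carry_out([
  [[0, 0, -0.005], [0, 0, 0], 0.8],
  [[0, 0, -0.005], [0, 0, 0], 0.8],
  [[0, 0, -0.005], [0, 0, 0], 0.8],
  [[0, 0, -0.005], [0, 0, 0], 0.8],
  [[0, 0, 0], [0, 0, 0], 0.8],
])

```text
time: 14.15
tool_pos: [513.4, 194.5, 70.5]
tcp_rot: [180.0, -0.2, 16.5]
ft_force: [-1.0, -0.4, -2.7]
finger_gap: 43.2
```

```bash
python3 - <<'E'
from h import *
togo(512,194)
w=snap('wrist','w12');d=snap('side','d12')
im=np.hstack([cv2.resize(x['image'][y:y+l,q:q+l],(400,400),interpolation=cv2.INTER_CUBIC) for x,q,y,l in [(w,130,140,280),(d,210,210,100)]]);cv2.imwrite('pics/m12.png',im)
E
```

```text
14.15 [513.4 194.5  70.5] [179.97  -0.19  16.5 ] 43.2 [-1.  -0.4 -2.7]
tool mm -1.5 0.1 turn rx 0.0006 ry -0.0033 rz -0.0001
```

View pics/m12.png

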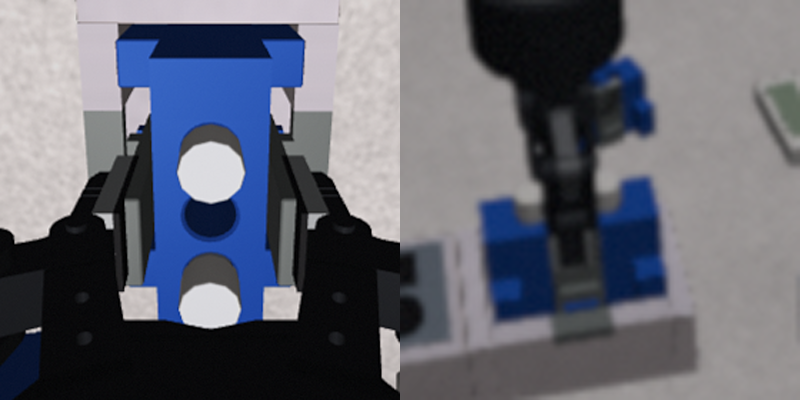

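The cassette rises with the grip, level and unlocked, and the wrist force is −2.7 N. I'll keep lifting to an underside height of about 150 mm.

carry_out([
  [[0, 0, -0.008], [0, 0, 0], 0.8],
  [[0, 0, -0.012], [0, 0, 0], 0.8],
  [[0, 0, -0.016], [0, 0, 0], 0.8],
  [[0, 0, -0.02], [0, 0, 0], 0.8],
  [[0, 0, -0.02], [0, 0, 0], 0.8],
  [[0, 0, -0.02], [0, 0, 0], 0.8],
  [[0, 0, -0.014], [0, 0, 0], 0.8],
  [[0, 0, -0.008], [0, 0, 0], 0.8],
  [[0, 0, 0], [0, 0, 0], 0.8],
  [[0, 0, 0], [0, 0, 0], 0.8],
  [[0, 0, 0], [0, 0, 0], 0.8],
  [[0, 0, 0], [0, 0, 0], 0.8],
])

```text
time: 15.45
tool_pos: [509.3, 193.5, 194.2]
tcp_rot: [180.0, 0.3, 16.5]
ft_force: [-0.1, 0.3, -2.9]
finger_gap: 42.7
```

```bash
python3 - <<'E'
from h import *
togo(512,194)
w=snap('wrist','w13');d=snap('side','d13');s=snap('scene','s13');togo(512,194)
im=np.hstack([cv2.resize(x['image'][y:y+l,q:q+l],(400,400),interpolation=cv2.INTER_CUBIC) for x,q,y,l in [(s,200,150,200),(d,150,120,200)]]);cv2.imwrite('pics/m13.png',im)
E
```

```text
15.45 [509.3 193.5 194.2] [179.97   0.27  16.52] 42.7 [-0.1  0.3 -2.9]
tool mm 2.7 0.3 turn rx 0.0005 ry 0.0048 rz 0.0003
15.6 [509.4 193.6 194.5] [179.97   0.26  16.52] 43.1 [ 0.3 -0.2 -3.4]
tool mm 2.6 0.3 turn rx 0.0005 ry 0.0045 rz 0.0003
```

View pics/m13.png

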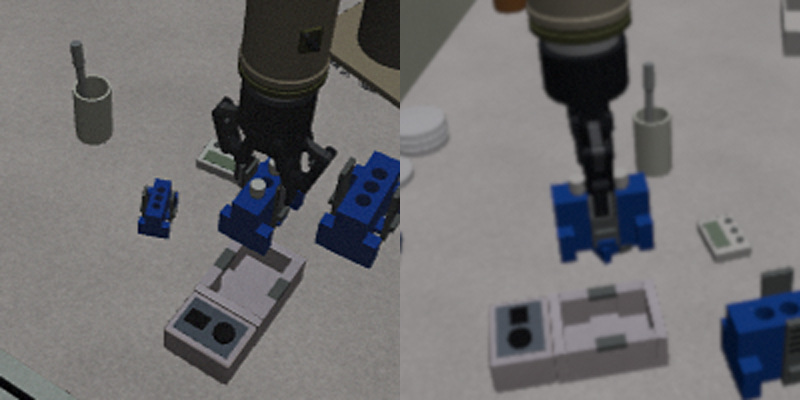

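View pics/w13.png

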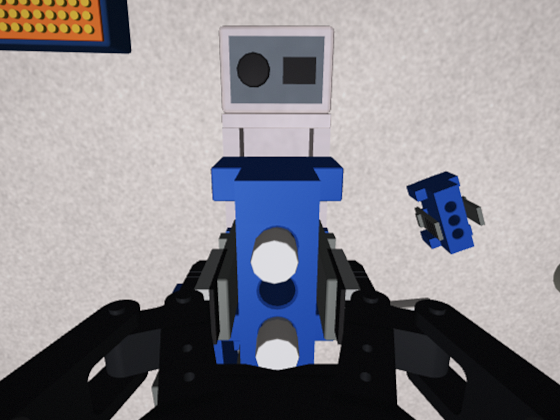

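Clear of the dock with both caps in, and the pestle is standing in the upright cup. Before handing in I'll check the height and pinch from the pictures.

```bash
python3 - <<'E'
from h import *
w=load('w13');d=load('d13');s=load('s13')
a=cv2.resize(w['image'][220:370,190:365],None,fx=4,fy=4,interpolation=cv2.INTER_CUBIC);cv2.imwrite('pics/w13z.png',a)
t1=onz(w,275,262,83+144);t2=onz(w,278,354,83+144);print(t1,t2,np.linalg.norm(t1-t2))
im=np.hstack([cv2.resize(x['image'][y:y+70,q:q+70],(400,400),interpolation=cv2.INTER_CUBIC) for x,q,y in [(s,295,215),(d,215,190)]]);cv2.imwrite('pics/m13z.png',im)
E
```

```text
[525.00979753 199.22369542 227.        ] [488.103826   187.13379991 227.        ] 38.83576068161309
```

View pics/w13z.png

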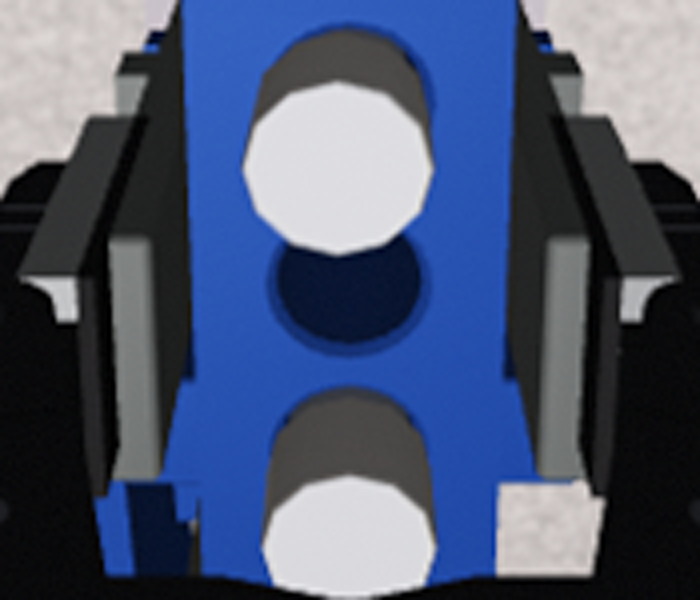

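View pics/m13z.png

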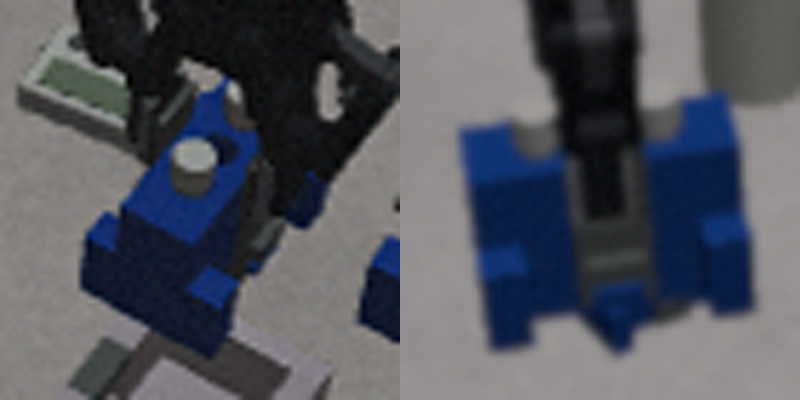

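```bash
python3 - <<'E'
from h import *
d=load('d13');s=load('s13')
print(tri((s,331.4,277.1),(d,231.2,250.9)))
togo(512,194); print(r.sense()['qd'].round(2)); r.hand_in()
E
```

```text
[542.60296233 232.79243732 150.32263494]
15.6 [509.4 193.6 194.5] [179.97   0.26  16.52] 43.1 [ 0.3 -0.2 -3.4]
tool mm 2.6 0.3 turn rx 0.0005 ry 0.0045 rz 0.0003
[-0.12 -0.28 -0.38 -0.04  0.05 -0.06]
the job is handed in; nothing more can be done
```

I stood the pestle in the white cup, pinched both catches, lifted the cassette straight out of the dock and handed in at 15.6 s while still holding it. Handing in gave no verdict, so this rests on my own last checks.

- **Cassette height:** a bottom corner measured across two views was 150 mm above the bench, well over the required 100 mm.
- **Level and contact:** the tool was within 0.3° of vertical, and in the pictures the cassette looked level and clear of everything else. The wrist read about −3 N, which is roughly the cassette's weight.
- **Tubes:** both caps were visible in the cassette, and their spacing measured 39 mm (40 mm expected).
- **Pestle and cup:** the pestle is let go and leans on the rim of the upright cup at roughly 0.2 rad, under the 0.5 limit. That tilt comes from the height of the pestle's top. I did not measure where its foot sits.
- **Bystanders:** I did not touch the tip box, bottle or timer.

**Checks that disagreed:**
- The gripper gap read 43 mm, and the picture gave 43–45 mm, where 48 mm was expected for fully pinched catches. I took this as both catches being at their stops, since the two sides looked symmetric.
- The wrist view put the cassette centre about 3.5 mm from where the fixed cameras did, along the long side. I aimed between the two, and the catch plates are wide enough to allow for it.

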